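# Swing the draining hook over its tray and hang the slide rack

## Task

The slide rack has to drain over the long black drip tray. First, with the rack still standing where it is, turn the swivel hook on its post so that it points straight out across the middle of the tray; then carry the rack upright to it and hang it by the middle of its bail in the hook's dip, let go, and leave it hanging still above the tray. Leave the two dropper bottles, the rubber blower and the dark lidded can standing as they are.

Things in the scene. Friction and masses are not known exactly. Their poses are not given: they have to be found in the camera images.
- stand: Fixed steel post stand: round base 64 mm across and 10 mm high, slim post 18 mm across, 132 mm high. Origin at the centre of the underside on the bench; z up is the post's and the hook's turning axis; its +x axis points square across the middle of the drip tray.
- hook (a joint): Angle of the swivel hook about the post, anticlockwise from above, no stops: at 0 it points along the stand's -x (away from the tray), at +pi or -pi along +x (straight across the tray). It turns stiffly (0.06 N m of friction), stays where it is left and can be pushed sideways at its arm. Its hub is 27 mm across, its top 171 mm above the bench.
- hook_tip (a point): Top of the hook's upturned tip, 112 mm out from the post axis, 180 mm above the bench. The hook is an 8 mm round bar: level arm (axis 156 mm above the bench) out to 70 mm from the post axis, then a dip (axis at 150 mm, from 82 to 98 mm out), then the tip. Outside the hub it is free above and below.
- hook_saddle (a point): Top of the bar in the middle of the hook's dip, 90 mm out from the post axis, 154 mm above the bench: here the rack's bail rests.
- tray: Fixed open black drip tray, 254 mm long (its x), 88 mm wide (its y), 27 mm high, floor about 2 mm. Origin at the centre of its underside; its centre lies 90 mm from the post axis along the stand's +x and its long side runs along the stand's y.
- rack: Loose steel slide rack with a wire bail, 0.15 to 0.31 kg, standing; origin at the centre of its underside, z up. Basket 84 mm (its x) by 44 mm (its y), 34 mm high. Black thumb tab on top of the bail: 26 mm along x, 8 mm along y, from 109 to 147 mm above the underside; grip it by its two x ends. The rack is the same either way round.
- rack_bar (a point): Middle of the bail's level top bar (axis of the 5 mm wire), 107 mm above the rack's underside, level from x = -9 to 9 mm; from there the wire slopes down to legs at x = +-41 mm (78 mm up), all in the rack's plane y = 0. The window between basket and bar is open along y: the hook goes in there.
- bottle_a: Loose dropper bottle, 30 mm across, 74 mm tall, standing behind the post on the side away from the tray; origin at the centre of its underside, z up.
- bottle_b: Loose larger dropper bottle, 33 mm across, 84 mm tall, likewise behind the post; origin at the centre of its underside, z up.
- blower: Loose black rubber dust blower, 92 mm long (its x), 47 mm wide and high, lying beside the rack; origin at the centre of its underside.
- can: Loose dark can with a lid, 40 mm across, 51 mm tall, standing on the other side of the rack; origin at the centre of its underside, z up.
- scope: Fixed stereo microscope on the right, 260 x 201 mm, 256 mm tall: an obstacle. Origin at the centre of its underside.
Mind the look-alikes: they are no part of the job. Leave any orange look-alike of the rack alone.

How it is judged:
On the way, in this order (a step that is already met when the one before it is completed fails the run):
1. the hook points straight across the tray (within about 11 degrees) while the rack still stands where it was (x of hook_tip in the frame of stand above 0.1 m and y of hook_tip in the frame of stand between -0.022 and 0.022 m and distance of rack from where it was at the start of the episode below 0.03 m), for 0.2 s.
2. the rack hangs with its bar in the hook's dip (distance between rack_bar and hook_saddle below 0.014 m and height (world z) of rack above 0.04 m), for 0.2 s.
At the end, for the whole second after the job is handed in: The hook points straight across the tray (tip within 22 mm of the square line, about 11 degrees); the rack hangs from it, middle of its bar within 14 mm of the hook's dip, tilted less than 0.25 rad, nearly still (under 0.05 m/s), clear of tray and bench, and let go (all of step 2 and x of hook_tip in the frame of stand above 0.1 m and y of hook_tip in the frame of stand between -0.022 and 0.022 m and angle between rack's own z axis and vertical below 0.25 rad and linear speed of rack below 0.05 m/s and contact force between rack and tray below 0.1 N); the robot touches nothing.
It fails at once if a dropper bottle, the blower or the can is shifted by more than 30 mm (distance of any of bottle_a, bottle_b, blower, can from where it was at the start of the episode above 0.03 m).
It fails at once if a dropper bottle or the can is tipped over (angle between any of bottle_a, bottle_b, can's own z axis and vertical above 0.6 rad).
It fails at once if the rack is tipped by more than about 45 degrees, so that slides would fall out (angle between rack's own z axis and vertical above 0.8 rad).
It also fails if it takes over 61 s, if anything falls off the work surface, if the arm or the gripper's body presses on something with over 40 N, if the wrist force passes 120 N, or if a joint passes its speed limit or range.

## Robot

A 7-joint arm with a two-finger parallel gripper is mounted at the origin on a cart in front of the work surface, level with it; the furniture and walls round the work are solid. World frame = base frame: x ahead of the robot, y to its left, z up, the work surface at z = 0. Lengths are in m, angles in rad, forces in N, time in s.
With the tool pointing down it reaches from about 0.4 to 0.85 m from the base axis. Payload 10.4 kg.
Tool frame: the origin (TCP) lies midway between the tips of the shut fingers; the grasp point (between the pads) lies hold_point_z behind it (hold_point_z is the distance from the TCP to the grasp point, in m); z points along the fingers, y is the line along which they close (so a half turn about z gives the same grasp; the last joint's range is limited). The gripper opens to 87 mm and grips with 3 to 60 N. Pads are 19 mm wide; open, the fingers measure 117 mm over their backs; the gripper's body (75 mm by 190 mm) begins 51 mm behind the grasp point.
Start: joints at [-1.307, 0.332, -0.065, 1.46, 0.022, 1.35, -0.088], TCP at [0.177, 0.6, 0.191] pointing down, gripper open.
Joint ranges: [-2.6, 2.6], [-0.5, 2.12], [-1.47, 1.34], [0.16, 2.42], [-1.27, 4.41], [0.06, 2.06], [-2.6, 2.6]. Speed limits (rad/s): [2.22, 2.22, 2.79, 2.79, 3.14, 3.14, 3.14].

## Interface

Orientations are given as a unit quaternion [x, y, z, w].
In Python, from bench import * gives the robot as it stands. The module is installed in compiled form; this text tells all that it offers.
- The arm moves only by the tool drive_tool, never from a script. Its argument "increments" is a list of rows, each a list of 6 numbers: the shift along the tool's x, y, z scaled (see below), then the turn, a rotation vector about the tool's x, y, z scaled (see below). In form: [[dx, dy, dz, rx, ry, rz], ...]. A call has exactly 5 rows; each row is the pose to reach, as a shift and turn from the pose commanded when the call began, along the tool's axes at that moment; what a row does not reach only later rows make up. The controller multiplies each number of a shift by 300 mm and each number of a turn by pi/4 rad. A row lasts 1/12 s, in which the tool goes at most 41.7 mm and 7.16 degrees, less where a joint would pass 70% of its speed; a pose out of reach is approached as far as the arm can. A call with a number of a shift or a turn outside -1 to 1 is refused whole. A call with a gripper value outside its range is refused whole. "claw" is the closure, from 0 (fully open) to 1 (shut), set as the call begins (left out, the last holds). The fingers move at their own pace and stop on an object; "force" is the grip in N (left out, the last holds). Time passes only in rows, so rows that repeat a pose let the fingers close, or fill a call up. It gives the time, the measured TCP pose, the force, the opening and the grip force at its end, in the units of the state.
- read_state(): the state, without advancing time (a new reading comes with each control period).
- camera(name): name is "side" or "top" or "wrist"; returns the picture (480x640x3 uint8, blue, green, red); there is no depth.
- get_calibration(name): a dict with "K" (3x3 intrinsics, pixels), "position" and "rotation" of the camera in the world. Camera axes: x right, y down, z forward; pixel columns grow to the right and rows downward; lengths in m; the calibration is good to about 2 mm. A picture is of the moment at which its call begins: read the wrist's pose just before it. get_calibration takes no time and is no camera call; for the wrist camera it gives the pose at the moment of the call.
- close_job(): hands the job in; it is judged then, once.
The state is a dict: "time": time; "joint_positions": joint angles; "joint_vel": joint speeds; "joint_torque": joint torques, N m; "ee_pos": TCP position; "eef_rot": TCP orientation; "ft_force": force on the tool from outside, world axes, zero at the start; "torque": the same for the moment, N m; "width": finger opening in m; "grip_force": force on a finger pad.
Only numpy, scipy, OpenCV 4.12 (cv2) and the standard library are available. Lean on these libraries where they do the work, as an engineer would, in place of code of your own. Each camera call takes 0.05 s, during which the arm holds its last target. There are 200 camera calls.

## Working session

There is one attempt and no reset: what is moved stays moved. The work goes in short steps, Python scripts to look and compute and a tool call to move; the robot and the scene stay as the last step left them, time stands still between calls to the robot, and variables do not carry over. Pictures are saved under pics/ and viewed, at most 10 in all, crops included, and the job is handed in when it is done.

Besides the shell and the picture viewer there is one more tool, called after "Emit:" by a JSON object that holds its "name" and its "arguments". drive_tool: Moves the arm, as the interface text tells. Its arguments: {"type":"object","properties":{"increments":{"type":"array","items":{"type":"array","items":{"type":"number"}}},"claw":{"type":"number"},"force":{"type":"number"}},"required":["increments"]}

```bash
mkdir -p pics
python3 - <<'E'
from bench import *
import cv2,numpy as np
for n in ("top","side"):
    cv2.imwrite(f"pics/{n}0.png",camera(n)); c=get_calibration(n); print(n,np.round(c["K"],1).tolist(),np.round(c["position"],3),np.round(c["rotation"],3).tolist())
s=read_state()
print({k:np.round(v,3).tolist() for k,v in s.items()})
E
```

```text
top [[520.4, 0.0, 319.3], [0.0, 520.4, 239.2], [0.0, 0.0, 1.0]] [ 0.301 -0.138  1.35 ] [0.712, -0.695, 0.077, -0.063]
side [[492.4, 0.0, 323.0], [0.0, 492.4, 243.5], [0.0, 0.0, 1.0]] [0.    0.638 0.584] [-0.258, 0.804, -0.51, 0.163]
{'time': 0.1, 'joint_positions': [-1.307, 0.333, -0.065, 1.461, 0.022, 1.35, -0.089], 'joint_vel': [0.001, -0.001, -0.0, -0.004, 0.001, -0.001, -0.001], 'joint_torque': [0.002, -62.456, 0.025, -39.071, -0.061, 0.037, 0.0], 'ee_pos': [0.177, 0.599, 0.191], 'eef_rot': [0.143, 0.99, -0.001, -0.0], 'ft_force': [-0.569, -1.029, -0.356], 'torque': [0.016, -0.044, 0.003], 'grip_force': 0.0, 'width': 0.087}
```

View pics/top0.png

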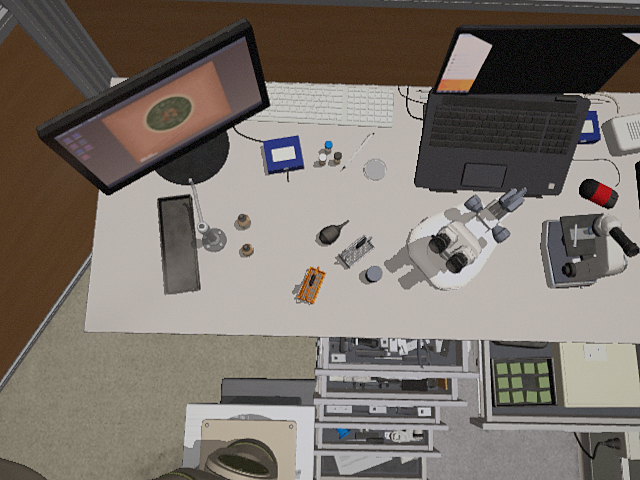

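View pics/side0.png

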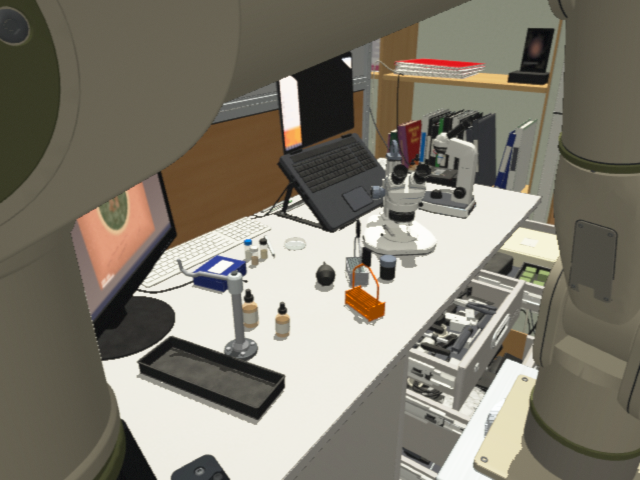

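Top view: stand base at (212,240), hook tip at (192,181), tray centred at about (179,244), bottles (243,220) and (247,250). The rack is at (354,251), can (373,273), blower (332,233), and the orange look-alike at (311,286). The side view shows the same layout with the hook arm pointing away from the tray's middle, toward the monitor.

```bash
cat > h.py <<'E'
from bench import *
import cv2,numpy as np
from scipy.spatial.transform import Rotation as R
def ray(c,uv):
    uv=np.atleast_2d(np.array(uv,float)); d=np.c_[uv,np.ones(len(uv))]@np.linalg.inv(c["K"]).T
    r=np.array(c["rotation"]); M=r if r.shape==(3,3) else R.from_quat(r).as_matrix()
    return np.array(c["position"]),d@M.T
def plane(c,uv,z):
    p,d=ray(c,uv); return p+d*((z-p[2])/d[:,2])[:,None]
def proj(c,P):
    r=np.array(c["rotation"]); M=r if r.shape==(3,3) else R.from_quat(r).as_matrix()
    q=(np.atleast_2d(P)-c["position"])@M@np.array(c["K"]).T; return q[:,:2]/q[:,2:]
E
python3 - <<'E'
from h import *
c=get_calibration("top"); im=cv2.imread("pics/top0.png")
for n,uv,z in [("base",(213,239.5),.01),("hubtop",(202,230),.171),("tip",(192,181),.18),("botA",(247,250),.06),("botB",(243,220),.06),("can",(373,273),.051),("blower",(331,234),.025),("rack",(354,251),.034),("orange",(311,286),.034),("scope",(455,245),.1)]:
    print(n,np.round(plane(c,uv,z)[0],3))
g=im.max(2); m=np.zeros_like(g); m[180:310,145:215]=(g[180:310,145:215]<90)
m=cv2.morphologyEx(m,cv2.MORPH_OPEN,np.ones((3,3)))
k=max(cv2.findContours(m,0,2)[0],key=cv2.contourArea); b=cv2.boxPoints(cv2.minAreaRect(k)); print(b.round(1).tolist())
q=plane(c,b,.027); print(q.round(3).tolist(),q.mean(0).round(3),np.linalg.norm(q-np.roll(q,1,0),axis=1).round(3))
A=cv2.resize(im[160:310,140:260],None,fx=3.3,fy=3.9,interpolation=2)
A=cv2.resize(im[165:305,150:260],(440,560),interpolation=cv2.INTER_CUBIC); B=cv2.resize(im[215:305,300:390],(360,360),interpolation=cv2.INTER_CUBIC)
o=np.zeros((560,800,3),np.uint8); o[:,:440]=A; o[:360,440:]=B; cv2.imwrite("pics/z.png",o)
E
```

```text
base [0.562 0.115 0.01 ]
hubtop [0.552 0.111 0.171]
tip [0.667 0.14  0.18 ]
botA [0.528 0.019 0.06 ]
botB [0.605 0.033 0.06 ]
can [ 0.479 -0.299  0.051]
blower [ 0.582 -0.193  0.025]
rack [ 0.537 -0.252  0.034]
orange [ 0.444 -0.144  0.034]
scope [ 0.546 -0.495  0.1  ]
[[155.5, 197.60000610351562], [191.0, 194.10000610351562], [198.39999389648438, 269.79998779296875], [162.89999389648438, 273.29998779296875]]
[[0.666, 0.269, 0.027], [0.678, 0.177, 0.027], [0.479, 0.144, 0.027], [0.468, 0.233, 0.027]] [0.573 0.206 0.027] [0.202 0.093 0.202 0.09 ]
```

View pics/z.png

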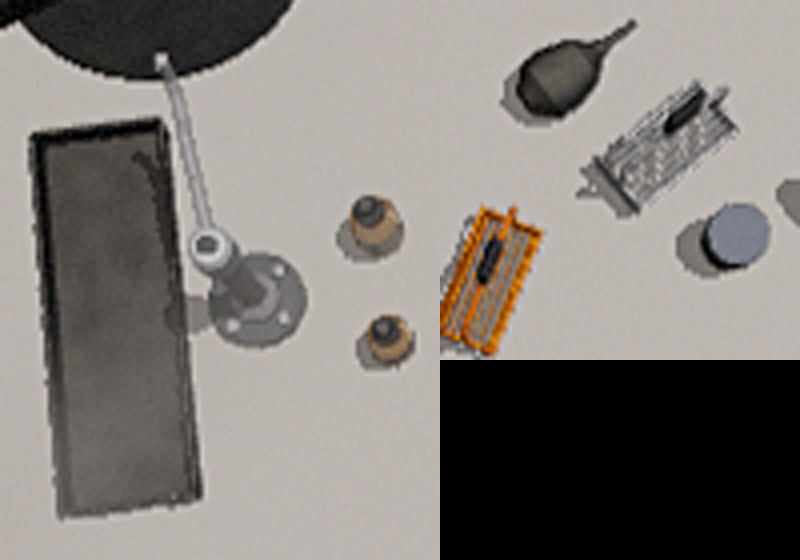

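The crop shows tray corners at (158,197.5), (190.5,195), (200.5,289), (165,294.5). Hub top is at (202,226.3), base (214.5,240), hook tip (190.5,180). The rack's black tab runs from (357,248) to (366,237).

Run:
```python
from h import *
c=get_calibration("top")
q=plane(c,[(158,197.5),(190.5,195),(200.5,289),(165,294.5)],.027); ctr=q.mean(0)
print(q.round(3).tolist(),ctr.round(3),np.linalg.norm(q-np.roll(q,1,0),axis=1).round(3))
base=plane(c,(214.5,240),.01)[0]; hub=plane(c,(202,226.3),.171)[0]; tip=plane(c,(190.5,180),.18)[0]
print("base",base.round(3),"hub",hub.round(3),"tip",tip.round(3),"len",np.linalg.norm(tip[:2]-hub[:2]),np.linalg.norm(ctr[:2]-base[:2]))
lx=q[0]+q[1]-q[2]-q[3]; ang=np.arctan2(lx[1],lx[0]); print("tray long yaw",ang,"stand x yaw",ang+np.pi/2, "post->tray",np.arctan2(*(ctr-base)[1::-1]), np.arctan2(*(ctr-hub)[1::-1]))
print("hook yaw",np.arctan2(*(tip-hub)[1::-1]))
t=plane(c,[(357,248),(365.75,237)],.147); print("tab",t.round(3).tolist(),t.mean(0).round(3),np.linalg.norm(t[0]-t[1]),np.arctan2(*(t[1]-t[0])[1::-1]))
b=plane(c,[(374.5,246.7),(364.2,236.2),(339,255),(349,268.2)],.034); print(b.round(3).tolist(),b.mean(0).round(3))
s=read_state(); print(R.from_quat(s["eef_rot"]).as_matrix().round(3).tolist())
w=get_calibration("wrist"); print(w["position"],R.from_quat(w["rotation"]).as_matrix().round(3).tolist(),np.array(w["K"]).round(1).tolist())
import bench; print([x for x in dir(bench) if x[0]!='_'], getattr(bench,"hold_point_z",None))
```

```text
[[0.667, 0.262, 0.027], [0.676, 0.178, 0.027], [0.43, 0.136, 0.027], [0.414, 0.224, 0.027]] [0.547 0.2   0.027] [0.256 0.085 0.249 0.09 ]
base [0.561 0.111 0.01 ] hub [0.561 0.112 0.171] tip [0.669 0.144 0.18 ] len 0.11254318563843138 0.08976800805355489
tray long yaw 0.16085139863834433 stand x yaw 1.731647725433241 post->tray 1.7267112810840632 1.7314414175629784
hook yaw 0.28901329211514887
tab [[0.524, -0.249, 0.147], [0.551, -0.27, 0.147]] [ 0.537 -0.26   0.147] 0.03390727399535457 -0.6503178282227812
[[0.549, -0.305, 0.034], [0.576, -0.278, 0.034], [0.525, -0.214, 0.034], [0.492, -0.24, 0.034]] [ 0.536 -0.259  0.034]
[[-0.959, 0.283, -0.0], [0.283, 0.959, -0.001], [-0.0, -0.001, -1.0]]
[0.10569397 0.62012967 0.38490189] [[0.283, 0.923, 0.262], [0.959, -0.272, -0.079], [-0.002, 0.273, -0.962]] [[372.8, 0.0, 317.1], [0.0, 372.8, 238.3], [0.0, 0.0, 1.0]]
['PlanningError', 'camera', 'close_job', 'get_calibration', 'hold_point_z', 'read_state'] 0.0187
```

```bash
cat >> h.py <<'E'
def tool():
    s=read_state(); M=R.from_quat(s["eef_rot"]).as_matrix(); return s["ee_pos"],np.arctan2(M[1,1],M[0,1])
def plan(way,p=None,psi=None,step=.034,turn=.105):
    """way: (x,y,z,yaw of tool y). Prints the calls of 5 rows."""
    if p is None: p,psi=tool()
    c=np.r_[p,psi]; rows=[]
    for w in np.array(way,float):
        n=int(np.ceil(max(np.linalg.norm(w[:3]-c[:3])/step,abs(w[3]-c[3])/turn,1)))
        rows+=[c+(w-c)*(i+1)/n for i in range(n)]; c=w
    while len(rows)%5: rows.append(c)
    o=np.r_[p,psi]
    for k in range(0,len(rows),5):
        y=np.array([np.cos(o[3]),np.sin(o[3]),0]); x=np.array([-y[1],y[0],0])
        out=[]
        for r in rows[k:k+5]:
            d=r[:3]-o[:3]; out.append([round(float(v),3)+0. for v in (d@x/.3,d@y/.3,-d[2]/.3,0,0,-(r[3]-o[3])/(np.pi/4))])
        print(out); o=rows[k+4]
E
python3 - <<'E'
from h import *
plan([(.25,.55,.27,1.15),(.627,.098,.27,.3)])
E
```

```text
[[-0.07, -0.022, -0.066, 0.0, 0.0, 0.043], [-0.14, -0.044, -0.132, 0.0, 0.0, 0.085], [-0.211, -0.066, -0.198, 0.0, 0.0, 0.128], [-0.281, -0.088, -0.264, 0.0, 0.0, 0.171], [-0.371, -0.148, -0.264, 0.0, 0.0, 0.231]]
[[-0.1, -0.043, 0.0, 0.0, 0.0, 0.06], [-0.2, -0.086, 0.0, 0.0, 0.0, 0.12], [-0.3, -0.13, 0.0, 0.0, 0.0, 0.18], [-0.4, -0.173, 0.0, 0.0, 0.0, 0.241], [-0.5, -0.216, 0.0, 0.0, 0.0, 0.301]]
[[-0.107, -0.019, 0.0, 0.0, 0.0, 0.06], [-0.215, -0.037, 0.0, 0.0, 0.0, 0.12], [-0.322, -0.056, 0.0, 0.0, 0.0, 0.18], [-0.43, -0.074, 0.0, 0.0, 0.0, 0.241], [-0.537, -0.093, 0.0, 0.0, 0.0, 0.301]]
[[-0.109, 0.007, 0.0, 0.0, 0.0, 0.06], [-0.218, 0.014, 0.0, 0.0, 0.0, 0.12], [-0.326, 0.021, 0.0, 0.0, 0.0, 0.18], [-0.435, 0.028, 0.0, 0.0, 0.0, 0.241], [-0.544, 0.035, 0.0, 0.0, 0.0, 0.301]]
[[-0.104, 0.032, 0.0, 0.0, 0.0, 0.06], [-0.208, 0.065, 0.0, 0.0, 0.0, 0.12], [-0.208, 0.065, 0.0, 0.0, 0.0, 0.12], [-0.208, 0.065, 0.0, 0.0, 0.0, 0.12], [-0.208, 0.065, 0.0, 0.0, 0.0, 0.12]]
```

Emit:
{"name": "drive_tool", "arguments": {"increments": [[-0.07, -0.022, -0.066, 0, 0, 0.043], [-0.14, -0.044, -0.132, 0, 0, 0.085], [-0.21, -0.066, -0.198, 0, 0, 0.128], [-0.28, -0.088, -0.264, 0, 0, 0.17], [-0.37, -0.148, -0.264, 0, 0, 0.23]], "claw": 1, "force": 30}}

```text
time: 0.52
ee_pos: [0.2708, 0.5273, 0.274]
eef_rot: [0.231, 0.973, 0.002, 0.0]
ft_force: [0.2, 1.3, -0.2]
width: 0.0613
grip_force: 0.0
```

Emit:
{"name": "drive_tool", "arguments": {"increments": [[-0.1, -0.043, 0, 0, 0, 0.06], [-0.2, -0.086, 0, 0, 0, 0.12], [-0.3, -0.13, 0, 0, 0, 0.18], [-0.4, -0.173, 0, 0, 0, 0.24], [-0.5, -0.216, 0, 0, 0, 0.3]]}}

```text
time: 0.93
ee_pos: [0.3761, 0.3985, 0.2704]
eef_rot: [0.345, 0.938, -0.0, -0.0]
ft_force: [0.4, -0.1, 0.0]
width: 0.0284
grip_force: 0.0
```

Emit:
{"name": "drive_tool", "arguments": {"increments": [[-0.107, -0.019, 0, 0, 0, 0.06], [-0.215, -0.037, 0, 0, 0, 0.12], [-0.322, -0.056, 0, 0, 0, 0.18], [-0.43, -0.074, 0, 0, 0, 0.24], [-0.537, -0.093, 0, 0, 0, 0.3]]}}

```text
time: 1.35
ee_pos: [0.4809, 0.2731, 0.2704]
eef_rot: [0.453, 0.891, -0.0, -0.0]
ft_force: [1.0, 0.0, -0.6]
width: 0.0015
grip_force: 0.0
```

Emit:
{"name": "drive_tool", "arguments": {"increments": [[-0.109, 0.007, 0, 0, 0, 0.06], [-0.218, 0.014, 0, 0, 0, 0.12], [-0.326, 0.021, 0, 0, 0, 0.18], [-0.435, 0.028, 0, 0, 0, 0.24], [-0.544, 0.035, 0, 0, 0, 0.3]]}}

```text
time: 1.77
ee_pos: [0.5858, 0.1478, 0.2704]
eef_rot: [0.555, 0.832, -0.0, -0.0]
ft_force: [-0.4, 0.1, -0.3]
width: 0.0007
grip_force: 0.0
```

Emit:
{"name": "drive_tool", "arguments": {"increments": [[-0.104, 0.032, 0, 0, 0, 0.06], [-0.208, 0.065, 0, 0, 0, 0.12], [-0.208, 0.065, 0, 0, 0, 0.12], [-0.208, 0.065, 0, 0, 0, 0.12], [-0.208, 0.065, 0, 0, 0, 0.12]]}}

```text
time: 2.18
ee_pos: [0.6269, 0.0997, 0.2701]
eef_rot: [0.592, 0.806, -0.0, -0.0]
ft_force: [-0.4, 0.8, -0.5]
width: 0.0005
grip_force: 0.0
```

Run:
```python
from h import *
P=np.array([.561,.111])
print(tool())
w=[(.627,.098,.138,.3)]
for a in np.linspace(-.17,1.42,13)[1:]: w.append((*(P+.063*np.array([np.cos(a),np.sin(a)])),.138,.3))
plan(w)
```

```text
(array([0.62693244, 0.09968756, 0.27011195]), np.float64(0.30295598482381825))
[[-0.001, 0.0, 0.11, 0.0, 0.0, 0.001], [-0.003, -0.001, 0.22, 0.0, 0.0, 0.002], [-0.004, -0.001, 0.33, 0.0, 0.0, 0.003], [-0.005, -0.001, 0.44, 0.0, 0.0, 0.004], [0.031, -0.001, 0.44, 0.0, 0.0, 0.004]]
[[0.027, 0.007, 0.0, 0.0, 0.0, 0.0], [0.054, 0.011, 0.0, 0.0, 0.0, 0.0], [0.082, 0.011, 0.0, 0.0, 0.0, 0.0], [0.11, 0.008, 0.0, 0.0, 0.0, 0.0], [0.137, 0.001, 0.0, 0.0, 0.0, 0.0]]
[[0.026, -0.011, 0.0, 0.0, 0.0, 0.0], [0.05, -0.025, 0.0, 0.0, 0.0, 0.0], [0.072, -0.041, 0.0, 0.0, 0.0, 0.0], [0.091, -0.061, 0.0, 0.0, 0.0, 0.0], [0.108, -0.083, 0.0, 0.0, 0.0, 0.0]]
[[0.014, -0.024, 0.0, 0.0, 0.0, 0.0], [0.014, -0.024, 0.0, 0.0, 0.0, 0.0], [0.014, -0.024, 0.0, 0.0, 0.0, 0.0], [0.014, -0.024, 0.0, 0.0, 0.0, 0.0], [0.014, -0.024, 0.0, 0.0, 0.0, 0.0]]
```

Emit:
{"name": "drive_tool", "arguments": {"increments": [[-0.001, 0, 0.11, 0, 0, 0], [-0.003, 0, 0.22, 0, 0, 0], [-0.004, 0, 0.33, 0, 0, 0], [-0.005, 0, 0.44, 0, 0, 0], [0.031, 0, 0.44, 0, 0, 0]]}}

```text
time: 2.6
ee_pos: [0.6204, 0.1071, 0.1322]
eef_rot: [0.593, 0.805, -0.004, -0.003]
ft_force: [-2.0, -0.5, -1.2]
width: 0.0004
grip_force: 0.0
```

Emit:
{"name": "drive_tool", "arguments": {"increments": [[0.027, 0.007, 0, 0, 0, 0], [0.054, 0.011, 0, 0, 0, 0], [0.082, 0.011, 0, 0, 0, 0], [0.11, 0.008, 0, 0, 0, 0], [0.137, 0.001, 0, 0, 0, 0]]}}

```text
time: 3.02
ee_pos: [0.6129, 0.149, 0.1401]
eef_rot: [0.592, 0.806, 0.001, 0.001]
ft_force: [0.1, -1.3, 0.4]
width: 0.0002
grip_force: 0.0
```

Emit:
{"name": "drive_tool", "arguments": {"increments": [[0.026, -0.011, 0, 0, 0, 0], [0.05, -0.025, 0, 0, 0, 0], [0.072, -0.041, 0, 0, 0, 0], [0.091, -0.061, 0, 0, 0, 0], [0.108, -0.083, 0, 0, 0, 0]]}}

```text
time: 3.43
ee_pos: [0.5783, 0.1712, 0.1386]
eef_rot: [0.593, 0.806, -0.0, -0.0]
ft_force: [-0.3, 0.4, 1.1]
width: 0.0004
grip_force: 0.0
```

Emit:
{"name": "drive_tool", "arguments": {"increments": [[0.014, -0.024, 0, 0, 0, 0], [0.014, -0.024, 0, 0, 0, 0], [0.014, -0.024, 0, 0, 0, 0], [0.014, -0.024, 0, 0, 0, 0], [0.014, -0.024, 0, 0, 0, 0]]}}

```text
time: 3.85
ee_pos: [0.5713, 0.1723, 0.1387]
eef_rot: [0.593, 0.805, 0.0, 0.0]
ft_force: [-0.1, 0.5, 0.6]
width: 0.0005
grip_force: 0.0
```

Run:
```python
from h import *
print(tool())
a=camera("wrist"); print(get_calibration("wrist")); 
b=camera("top"); cv2.imwrite("pics/w1.png",a); cv2.imwrite("pics/t1.png",b)
o=np.zeros((480,800,3),np.uint8); o[:360,:480]=cv2.resize(a,(480,360)); o[:420,480:]=cv2.resize(b[160:300,150:257],(320,420),interpolation=2); cv2.imwrite("pics/m1.png",o)
```

```text
(array([0.57133515, 0.17233418, 0.13866624]), np.float64(0.30162180907583813))
{'K': array([[372.84459579,   0.        , 317.07117679],
       [  0.        , 372.84459579, 238.3476233 ],
       [  0.        ,   0.        ,   1.        ]]), 'position': array([0.55010428, 0.24377064, 0.33277174]), 'rotation': array([0.97910217, 0.14878414, 0.01999108, 0.13719538])}
```

View pics/m1.png

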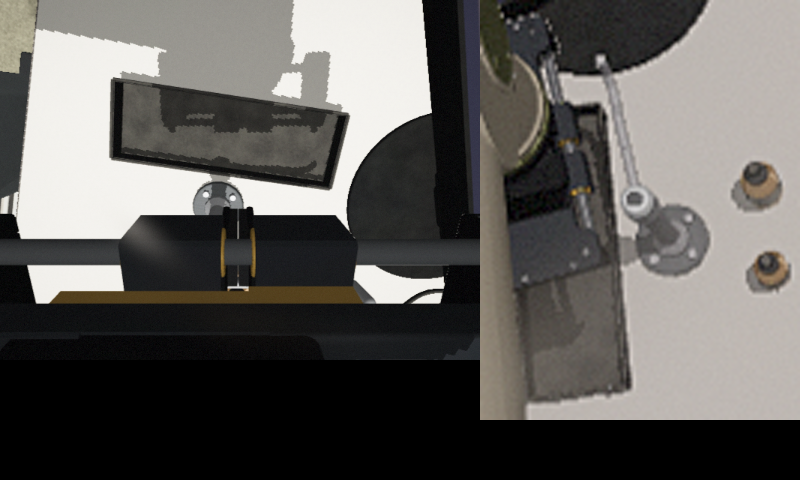

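The wrist view shows the stand base at about (290,267) full-size, just above the fingers. The top view shows the hook unmoved (tip still near (190,181)) and the gripper over the tray. I'll check this against projections.

```bash
python3 - <<'E'
from h import *
w=get_calibration("wrist"); t=get_calibration("top"); p,psi=tool()
for n,P in [("tcp",p),("base",(.561,.111,.01)),("hub",(.561,.111,.171)),("tip",(.669,.144,.18)),("traycorner",(.667,.262,.027)),("botA",(.528,.019,.06)),("tipgoal",(.543,.222,.18))]:
    print(n,proj(w,P).round(0)[0],proj(t,P).round(0)[0])
E
python3 -c "
import cv2;a=cv2.imread('pics/t1.png')[130:310,80:320];cv2.imwrite('pics/t1c.png',cv2.resize(a,(800,600),interpolation=2))"
```

```text
tcp [316. 271.] [179. 224.]
base [286. 278.] [215. 240.]
hub [261. 396.] [202. 226.]
tip [489. 409.] [191. 180.]
traycorner [464. 154.] [158. 197.]
botA [215. 384.] [247. 250.]
tipgoal [285. 180.] [152. 232.]
```

View pics/t1c.png

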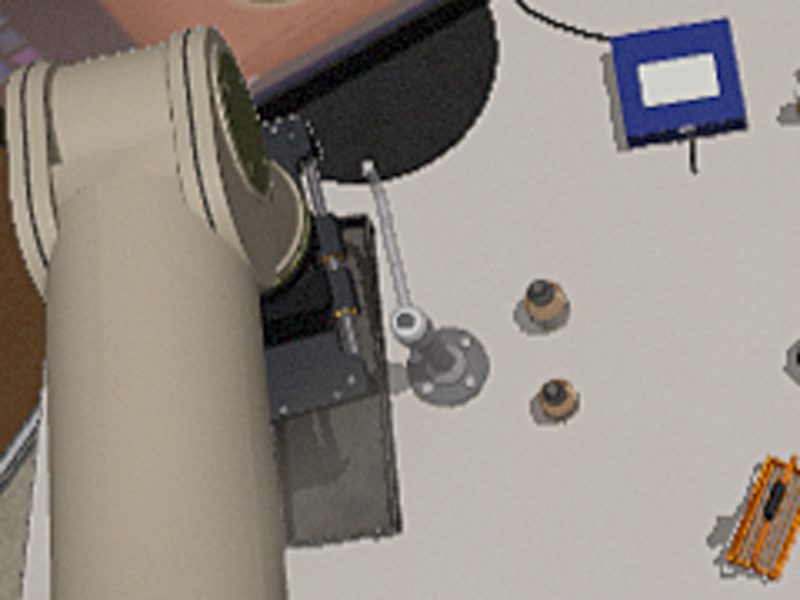

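The top view is consistent with the calibration, yet the hook still shows at its old angle. I'll check with the side camera.

Run:
```python
from h import *
a=camera("side"); w=cv2.imread("pics/w1.png"); c=get_calibration("side"); cv2.imwrite("pics/s1.png",a)
print(proj(c,[tool()[0],(.561,.111,.171),(.669,.144,.18),(.543,.222,.18)]).round(0).tolist(), read_state()["time"])
o=np.zeros((450,800,3),np.uint8); o[:450,:400]=cv2.resize(a[225:375,130:263],(400,450),interpolation=2)
s0=cv2.imread("pics/side0.png"); o[:450,400:]=cv2.resize(s0[225:375,130:263],(400,450),interpolation=2); cv2.imwrite("pics/m2.png",o)
```

```text
[[208.0, 301.0], [237.0, 272.0], [180.0, 258.0], [194.0, 298.0]] 4.0
```

View pics/m2.png

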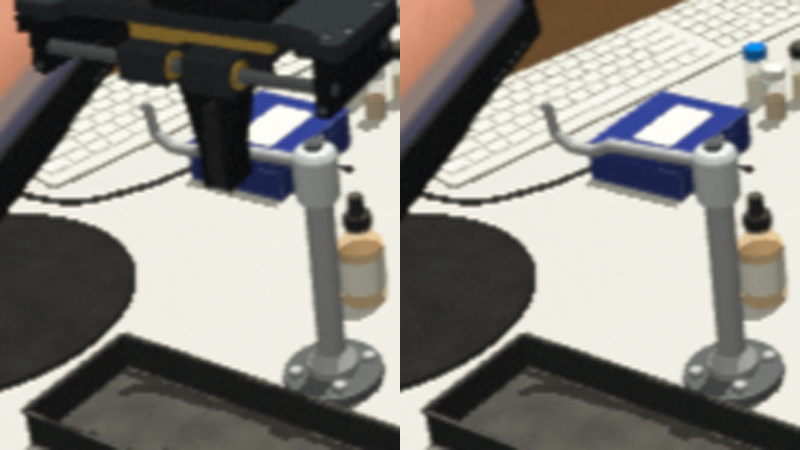

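The side view shows the finger in front of the hook arm, with its lower end at about (204,288). The TCP projects to (208,301), so the real fingertip seems higher than reported and passed over the arm. I'll triangulate it.

Run:
```python
from h import *
c=get_calibration("side"); w=get_calibration("wrist"); p,_=tool()
for dz in (0,.01,.02,.03):
    q=p+[0,0,dz]; print(dz,proj(c,q).round(1)[0],proj(w,q).round(1)[0])
m=cv2.imread("pics/s1.png").max(2)<60
for v in range(270,300): 
    u=np.flatnonzero(m[v,185:225])+185; print(v,u.min() if len(u) else None,u.max() if len(u) else None,end="; ")
cv2.imwrite("pics/w1c.png",cv2.resize(cv2.imread("pics/w1.png")[230:400,220:420],None,fx=3,fy=3))
```

```text
0 [207.9 301.4] [316.  271.4]
0.01 [207.4 296.4] [315.9 278.2]
0.02 [206.8 291.2] [315.8 285.6]
0.03 [206.2 286.1] [315.7 293.9]
270 195 211; 271 195 211; 272 196 211; 273 196 211; 274 196 211; 275 196 212; 276 196 212; 277 196 212; 278 196 213; 279 196 213; 280 196 213; 281 196 213; 282 196 213; 283 197 212; 284 197 211; 285 198 210; 286 198 209; 287 202 208; 288 206 206; 289 None None; 290 None None; 291 None None; 292 None None; 293 None None; 294 None None; 295 None None; 296 None None; 297 None None; 298 None None; 299 None None;
```

View pics/w1c.png

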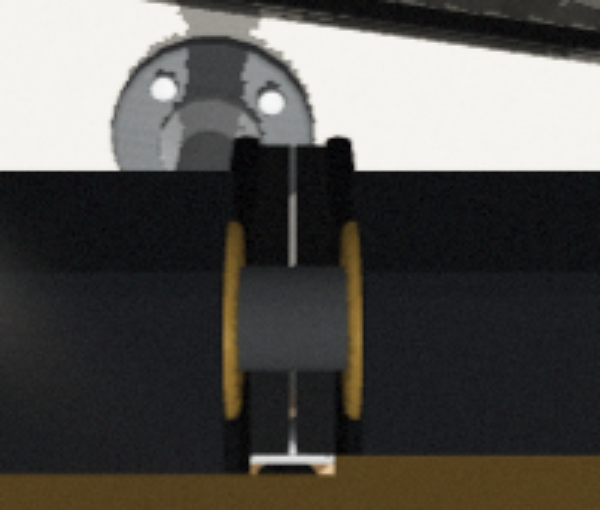

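Both views put the shut fingertips about 35 mm above the reported TCP height, so they passed over the arm. I'll repeat the sweep lower, with tip z about 0.138 (TCP z about 0.103).

Run:
```python
from h import *
P=np.array([.561,.111]); p,psi=tool()
w=[(p[0],p[1],.19,.3),(.63,.096,.19,.3),(.63,.096,.103,.3)]
for a in np.linspace(-.2,1.48,13)[1:]: w.append((*(P+.063*np.array([np.cos(a),np.sin(a)])),.103,.3))
plan(w)
```

```text
[[0.0, 0.0, -0.086, 0.0, 0.0, 0.001], [0.0, 0.0, -0.171, 0.0, 0.0, 0.002], [-0.1, 0.037, -0.171, 0.0, 0.0, 0.002], [-0.201, 0.074, -0.171, 0.0, 0.0, 0.002], [-0.301, 0.111, -0.171, 0.0, 0.0, 0.002]]
[[0.0, 0.0, 0.097, 0.0, 0.0, 0.0], [0.0, 0.0, 0.193, 0.0, 0.0, 0.0], [0.0, 0.0, 0.29, 0.0, 0.0, 0.0], [0.042, -0.008, 0.29, 0.0, 0.0, 0.0], [0.07, 0.0, 0.29, 0.0, 0.0, 0.0]]
[[0.029, 0.004, 0.0, 0.0, 0.0, 0.0], [0.058, 0.005, 0.0, 0.0, 0.0, 0.0], [0.088, 0.001, 0.0, 0.0, 0.0, 0.0], [0.116, -0.007, 0.0, 0.0, 0.0, 0.0], [0.143, -0.019, 0.0, 0.0, 0.0, 0.0]]
[[0.025, -0.015, 0.0, 0.0, 0.0, 0.0], [0.048, -0.034, 0.0, 0.0, 0.0, 0.0], [0.068, -0.056, 0.0, 0.0, 0.0, 0.0], [0.084, -0.08, 0.0, 0.0, 0.0, 0.0], [0.097, -0.106, 0.0, 0.0, 0.0, 0.0]]
```

Emit:
{"name": "drive_tool", "arguments": {"increments": [[0, 0, -0.09, 0, 0, 0], [0, 0, -0.171, 0, 0, 0], [-0.1, 0.037, -0.171, 0, 0, 0], [-0.2, 0.074, -0.171, 0, 0, 0], [-0.301, 0.111, -0.171, 0, 0, 0]]}}

```text
time: 4.42
ee_pos: [0.6306, 0.096, 0.1906]
eef_rot: [0.592, 0.806, 0.001, 0.0]
ft_force: [0.1, -0.7, -0.4]
width: 0.0006
grip_force: 0.0
```

Emit:
{"name": "drive_tool", "arguments": {"increments": [[0, 0, 0.097, 0, 0, 0], [0, 0, 0.193, 0, 0, 0], [0, 0, 0.29, 0, 0, 0], [0.042, -0.008, 0.29, 0, 0, 0], [0.07, 0, 0.29, 0, 0, 0]]}}

```text
time: 4.83
ee_pos: [0.6218, 0.1171, 0.1021]
eef_rot: [0.593, 0.805, -0.001, -0.001]
ft_force: [0.0, -0.6, -0.7]
width: 0.0006
grip_force: 1.0
```

Emit:
{"name": "drive_tool", "arguments": {"increments": [[0.029, 0.004, 0, 0, 0, 0], [0.058, 0.005, 0, 0, 0, 0], [0.088, 0.001, 0, 0, 0, 0], [0.116, -0.007, 0, 0, 0, 0], [0.143, -0.019, 0, 0, 0, 0]]}}

```text
time: 5.25
ee_pos: [0.6054, 0.1569, 0.104]
eef_rot: [0.592, 0.806, 0.001, 0.001]
ft_force: [1.1, -1.9, 1.1]
width: 0.0002
grip_force: 0.8
```

Emit:
{"name": "drive_tool", "arguments": {"increments": [[0.025, -0.015, 0, 0, 0, 0], [0.048, -0.034, 0, 0, 0, 0], [0.068, -0.056, 0, 0, 0, 0], [0.084, -0.08, 0, 0, 0, 0], [0.097, -0.106, 0, 0, 0, 0]]}}

```text
time: 5.67
ee_pos: [0.5653, 0.1745, 0.103]
eef_rot: [0.592, 0.806, 0.0, -0.0]
ft_force: [1.5, -0.8, 0.4]
width: 0.0002
grip_force: 0.7
```

Emit:
{"name": "drive_tool", "arguments": {"increments": [[0, 0, 0, 0, 0, 0], [0, 0, 0, 0, 0, 0], [0, 0, 0, 0, 0, 0], [0, 0, 0, 0, 0, 0], [0, 0, 0, 0, 0, 0]]}}

```text
time: 6.08
ee_pos: [0.5664, 0.1738, 0.1028]
eef_rot: [0.593, 0.805, -0.0, -0.0]
ft_force: [-0.3, -0.6, 0.6]
width: 0.0003
grip_force: 0.0
```

Run:
```python
from h import *
b=camera("side"); a=camera("wrist"); cv2.imwrite("pics/w3.png",a); cv2.imwrite("pics/s3.png",b)
o=np.zeros((400,800,3),np.uint8); o[:300,:400]=cv2.resize(a,(400,300)); o[:400,400:]=cv2.resize(b[225:375,113:263],(400,400),interpolation=2); cv2.imwrite("pics/m3.png",o)
w=get_calibration("wrist"); c=get_calibration("side")
P=np.array([.561,.111])
for y in (1.5,1.6,1.73,1.85): q=np.r_[P+.112*np.array([np.cos(y),np.sin(y)]),.18]; print(y,proj(w,q).round(0)[0],proj(c,q).round(1)[0])
```

```text
1.5 [367. 224.] [182.4 293.3]
1.6 [335. 213.] [187.  295.5]
1.73 [290. 204.] [193.9 298. ]
1.85 [248. 201.] [201.1 299.8]
```

View pics/m3.png

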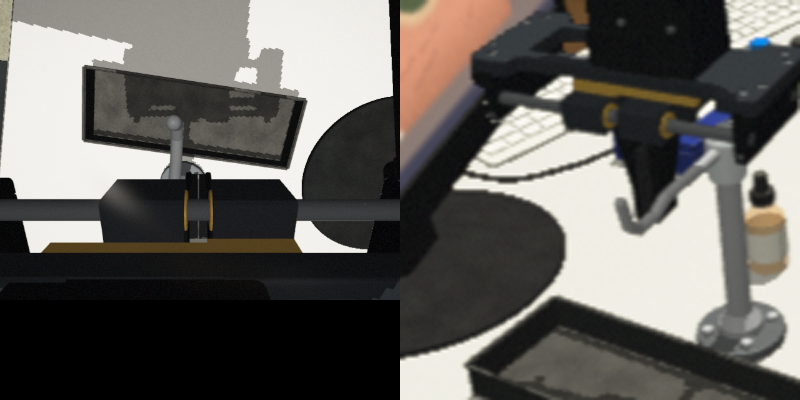

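Step 1 looks done: the wrist view has the hook tip at about (278,195) and the side view at (196,303), which both give a yaw of about 1.76 against the goal 1.73. Next I'll back off, rise and go above the rack.

Run:
```python
from h import *
p,psi=tool(); t=get_calibration("top")
print(plane(t,[(408,250),(430,240),(437,262)],.02).round(3).tolist(),plane(t,[(408,250),(430,240),(437,262)],.25).round(3).tolist())
plan([(p[0]+.03,p[1]+.004,.103,.3),(p[0]+.03,p[1]+.004,.23,.3),(.5365,-.2595,.23,-.8)])
```

```text
[[0.545, -0.394, 0.02], [0.574, -0.453, 0.02], [0.516, -0.47, 0.02]] [[0.503, -0.35, 0.25], [0.526, -0.398, 0.25], [0.479, -0.412, 0.25]]
[[-0.017, 0.099, -0.001, 0.0, 0.0, 0.002], [-0.017, 0.099, -0.107, 0.0, 0.0, 0.002], [-0.017, 0.099, -0.212, 0.0, 0.0, 0.002], [-0.017, 0.099, -0.318, 0.0, 0.0, 0.002], [-0.017, 0.099, -0.424, 0.0, 0.0, 0.002]]
[[-0.103, -0.048, 0.0, 0.0, 0.0, 0.108], [-0.205, -0.096, 0.0, 0.0, 0.0, 0.215], [-0.308, -0.143, 0.0, 0.0, 0.0, 0.323], [-0.41, -0.191, 0.0, 0.0, 0.0, 0.431], [-0.513, -0.239, 0.0, 0.0, 0.0, 0.539]]
[[-0.113, -0.001, 0.0, 0.0, 0.0, 0.108], [-0.226, -0.003, 0.0, 0.0, 0.0, 0.215], [-0.34, -0.004, 0.0, 0.0, 0.0, 0.323], [-0.453, -0.006, 0.0, 0.0, 0.0, 0.431], [-0.566, -0.007, 0.0, 0.0, 0.0, 0.539]]
[[-0.104, 0.045, 0.0, 0.0, 0.0, 0.108], [-0.208, 0.09, 0.0, 0.0, 0.0, 0.215], [-0.311, 0.135, 0.0, 0.0, 0.0, 0.323], [-0.311, 0.135, 0.0, 0.0, 0.0, 0.323], [-0.311, 0.135, 0.0, 0.0, 0.0, 0.323]]
```

Emit:
{"name": "drive_tool", "arguments": {"increments": [[-0.017, 0.099, 0, 0, 0, 0], [-0.017, 0.099, -0.107, 0, 0, 0], [-0.017, 0.099, -0.212, 0, 0, 0], [-0.017, 0.099, -0.318, 0, 0, 0], [-0.017, 0.099, -0.424, 0, 0, 0]]}}

```text
time: 6.6
ee_pos: [0.5961, 0.1777, 0.2312]
eef_rot: [0.593, 0.805, -0.0, -0.0]
ft_force: [0.3, 0.5, 0.5]
width: 0.0002
grip_force: 0.0
```

Emit:
{"name": "drive_tool", "arguments": {"increments": [[-0.103, -0.048, 0, 0, 0, 0.108], [-0.205, -0.096, 0, 0, 0, 0.215], [-0.308, -0.143, 0, 0, 0, 0.323], [-0.41, -0.191, 0, 0, 0, 0.431], [-0.513, -0.239, 0, 0, 0, 0.539]], "claw": 0}}

```text
time: 7.02
ee_pos: [0.573, 0.0081, 0.2302]
eef_rot: [0.75, 0.661, 0.0, -0.0]
ft_force: [0.6, -0.6, 0.6]
width: 0.0258
grip_force: 0.0
```

Emit:
{"name": "drive_tool", "arguments": {"increments": [[-0.113, 0, 0, 0, 0, 0.108], [-0.226, -0.003, 0, 0, 0, 0.215], [-0.34, -0.004, 0, 0, 0, 0.323], [-0.453, -0.006, 0, 0, 0, 0.431], [-0.566, -0.007, 0, 0, 0, 0.539]]}}

```text
time: 7.43
ee_pos: [0.5504, -0.1602, 0.2303]
eef_rot: [0.872, 0.489, 0.0, 0.0]
ft_force: [0.1, -0.9, -0.4]
width: 0.0593
grip_force: 0.0
```

Emit:
{"name": "drive_tool", "arguments": {"increments": [[-0.104, 0.045, 0, 0, 0, 0.108], [-0.208, 0.09, 0, 0, 0, 0.215], [-0.311, 0.135, 0, 0, 0, 0.323], [-0.311, 0.135, 0, 0, 0, 0.323], [-0.311, 0.135, 0, 0, 0, 0.323]]}}

```text
time: 7.85
ee_pos: [0.5361, -0.262, 0.2301]
eef_rot: [0.927, 0.375, -0.0, 0.0]
ft_force: [0.5, 0.8, 0.1]
width: 0.0856
grip_force: 0.0
```

Run:
```python
from h import *
p,psi=tool(); print(p,psi); w=get_calibration("wrist")
a=camera("wrist"); b=camera("side"); t=camera("top"); cv2.imwrite("pics/t4.png",t); cv2.imwrite("pics/w4.png",a); cv2.imwrite("pics/s4.png",b)
np.savez("w4",K=w["K"],position=w["position"],rotation=w["rotation"],p=p,psi=psi)
o=np.zeros((600,800,3),np.uint8); o[:480,:640]=a; o[480:600,:160]=b[180:300,310:470]; o[:150,640:]=t[170:320,140:300]; cv2.imwrite("pics/m4.png",o)
for n,P in [("tabtop",(.5365,-.2595,.147)),("tcp",p),("rackbase",(.5365,-.2595,.0))]: print(n,proj(w,P).round(0)[0])
```

```text
[ 0.53610668 -0.26198723  0.23008038] -0.8027414222578142
tabtop [314. 231.]
tcp [315. 273.]
rackbase [315. 198.]
```

View pics/m4.png

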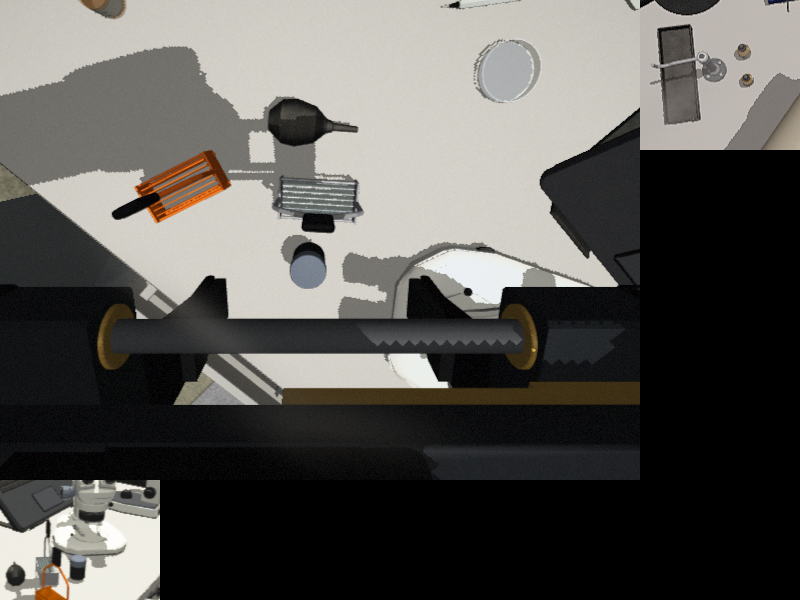

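The wrist view shows the rack's basket top edge from (283,178) to (358,186), tilted about 6°. The black tab spans about (302..334, 214..232), with the blower above and the can at (308,266). The inset shows the hook lying across the middle of the tray.

Run:
```python
from h import *
w=dict(np.load("w4.npz")); a=cv2.imread("pics/w4.png"); psi=float(w["psi"])
m=np.zeros(a.shape[:2],np.uint8); m[205:240,295:345]=(a.max(2)[205:240,295:345]<50)
k=max(cv2.findContours(m,0,2)[0],key=cv2.contourArea); print(cv2.boundingRect(k),cv2.minAreaRect(k))
for v in range(212,236):
    u=np.flatnonzero(m[v]); print(v,u.min() if len(u) else 0,u.max() if len(u) else 0,end="; ")
print()
cols=range(306,331); bot=np.array([(u,np.flatnonzero(m[:,u]).max()+.5) for u in cols]); f=np.polyfit(bot[:,0],bot[:,1],1); print("bottom fit",f)
u0,u1=k[:,0,0].min(),k[:,0,0].max()+1
e=plane(w,[(u,np.polyval(f,u)) for u in (u0,u1)],.147); print(e.round(4).tolist(),np.linalg.norm(e[1]-e[0]),"yaw",np.arctan2(*(e[1]-e[0])[1::-1]))
b=plane(w,[(283,178),(358,186)],.034); print("basket edge",np.linalg.norm(b[1]-b[0]),np.arctan2(*(b[1]-b[0])[1::-1]))
yaw=np.arctan2(*(e[1]-e[0])[1::-1]); n=np.array([-np.sin(yaw),np.cos(yaw)]); print("tab centre",e.mean(0)[:2]+.004*n, e.mean(0)[:2]-.004*n)
# fingertips: open, try heights
p=w["p"]; y=np.array([np.cos(psi),np.sin(psi),0]); x=np.array([-y[1],y[0],0])
for dz in (.02,.03,.035): print(dz,proj(w,[p+s*.0435*y+t*.0095*x+[0,0,dz] for s in(-1,1) for t in (-1,1)]).round(0).tolist())
```

```text
(302, 213, 32, 19) ((317.5, 222.0), (18.0, 31.0), 90.0)
212 0 0; 213 305 313; 214 304 328; 215 303 331; 216 303 332; 217 303 332; 218 303 332; 219 303 332; 220 303 332; 221 303 332; 222 302 332; 223 302 333; 224 302 333; 225 302 333; 226 302 333; 227 302 333; 228 302 333; 229 303 333; 230 304 333; 231 315 332; 232 0 0; 233 0 0; 234 0 0; 235 0 0; 
bottom fit [5.53846154e-02 2.13527692e+02]
[[0.5305, -0.2525, 0.147], [0.5466, -0.2712, 0.147]] 0.02466198336376751 yaw -0.8600053363873859
basket edge 0.07873353461509511 -0.9088163004388926
tab centre [ 0.54156175 -0.25921559] [ 0.53549898 -0.26443506]
0.02 [[230.0, 305.0], [228.0, 270.0], [400.0, 305.0], [403.0, 270.0]]
0.03 [[226.0, 314.0], [223.0, 277.0], [405.0, 314.0], [407.0, 277.0]]
0.035 [[223.0, 319.0], [220.0, 282.0], [407.0, 319.0], [410.0, 282.0]]
```

Run:
```python
from h import *
plan([(.540,-.2595,.215,-.885),(.540,-.2595,.085,-.885)],step=.028)
```

```text
[[0.002, 0.009, 0.05, 0.0, 0.0, 0.113], [0.002, 0.009, 0.136, 0.0, 0.0, 0.113], [0.002, 0.009, 0.223, 0.0, 0.0, 0.113], [0.002, 0.009, 0.31, 0.0, 0.0, 0.113], [0.002, 0.009, 0.396, 0.0, 0.0, 0.113]]
[[0.0, 0.0, 0.087, 0.0, 0.0, 0.0], [0.0, 0.0, 0.087, 0.0, 0.0, 0.0], [0.0, 0.0, 0.087, 0.0, 0.0, 0.0], [0.0, 0.0, 0.087, 0.0, 0.0, 0.0], [0.0, 0.0, 0.087, 0.0, 0.0, 0.0]]
```

Emit:
{"name": "drive_tool", "arguments": {"increments": [[0.002, 0.009, 0.05, 0, 0, 0.113], [0.002, 0.009, 0.136, 0, 0, 0.113], [0.002, 0.009, 0.223, 0, 0, 0.113], [0.002, 0.009, 0.31, 0, 0, 0.113], [0.002, 0.009, 0.396, 0, 0, 0.113]]}}

```text
time: 8.42
ee_pos: [0.5401, -0.259, 0.1101]
eef_rot: [0.942, 0.337, 0.0, -0.0]
ft_force: [-0.2, -0.9, 0.5]
width: 0.0868
grip_force: 0.0
```

Emit:
{"name": "drive_tool", "arguments": {"increments": [[0, 0, 0.05, 0, 0, 0], [0, 0, 0.087, 0, 0, 0], [0, 0, 0.087, 0, 0, 0], [0, 0, 0.087, 0, 0, 0], [0, 0, 0.087, 0, 0, 0]]}}

```text
time: 8.83
ee_pos: [0.5404, -0.2608, 0.0865]
eef_rot: [0.942, 0.336, 0.001, 0.0]
ft_force: [-0.2, -0.1, 0.7]
width: 0.087
grip_force: 0.0
```

Emit:
{"name": "drive_tool", "arguments": {"increments": [[0, 0, 0, 0, 0, 0], [0, 0, 0, 0, 0, 0], [0, 0, 0, 0, 0, 0], [0, 0, 0, 0, 0, 0], [0, 0, 0, 0, 0, 0]], "claw": 1, "force": 30}}

```text
time: 9.25
ee_pos: [0.5396, -0.2609, 0.0854]
eef_rot: [0.942, 0.335, 0.0, 0.0]
ft_force: [0.7, -0.3, 0.1]
width: 0.0614
grip_force: 0.0
```

Emit:
{"name": "drive_tool", "arguments": {"increments": [[0, 0, 0, 0, 0, 0], [0, 0, 0, 0, 0, 0], [0, 0, 0, 0, 0, 0], [0, 0, 0, 0, 0, 0], [0, 0, 0, 0, 0, 0]]}}

```text
time: 9.67
ee_pos: [0.5394, -0.2608, 0.0852]
eef_rot: [0.942, 0.335, -0.0, -0.0]
ft_force: [-0.6, -0.2, 0.1]
width: 0.0283
grip_force: 0.0
```

Emit:
{"name": "drive_tool", "arguments": {"increments": [[0, 0, 0, 0, 0, 0], [0, 0, 0, 0, 0, 0], [0, 0, 0, 0, 0, 0], [0, 0, 0, 0, 0, 0], [0, 0, 0, 0, 0, 0]]}}

```text
time: 10.08
ee_pos: [0.5394, -0.2607, 0.0851]
eef_rot: [0.942, 0.335, -0.0, -0.0]
ft_force: [-0.8, 1.4, -1.6]
width: 0.0257
grip_force: 30.0
```

Run:
```python
from h import *
t=get_calibration("top"); im=cv2.imread("pics/t4.png").astype(int); g=im.min(2)
for y in (1.6,1.65,1.7,1.73,1.76,1.8,1.85):
    P=np.array([[.561+r*np.cos(y),.111+r*np.sin(y),.158] for r in np.linspace(.035,.075,30)]); q=proj(t,P).round().astype(int)
    print(y,g[q[:,1],q[:,0]].mean().round(0),proj(t,(.561+.112*np.cos(y),.111+.112*np.sin(y),.18)).round(1)[0])
sub=g[215:250,146:196]; 
for r in sub[::1,::2][8:28]: print(" ".join(f"{v:3d}" for v in r))
for z in (.1,.2,.3): print(z,plane(t,[(108,193),(165,165),(220,130)],z).round(3).tolist())
```

```text
1.6 74.0 [152.5 225.6]
1.65 80.0 [152.4 227.9]
1.7 121.0 [152.4 230.3]
1.73 153.0 [152.5 231.8]
1.76 170.0 [152.6 233.2]
1.8 144.0 [152.9 235.1]
1.85 84.0 [153.3 237.4]
177 176 175 176 178 180 142  30  24  62  68  67  74  79  80  76  74  77  64  75  71  76  75  55  90
179 175 174 176 177 176 187  53  28  71  69  64  70  78  74  73  71  66  64  74  68  72  68  47  94
177 178 177 175 179 176 186  62  19  67  66  68  71  78  77  71  75  73  72  67  72  74  80  50  83
178 175 177 176 176 177 184  65  24  71  66  70  70  78  73  70  70  69  69  65  66  78  78  47  74
176 179 177 178 178 177 185  65  15  75  67  74  71  79  76  72  67  64  72  64  69  70  74  81 106
177 176 179 176 178 176 184  58  11  74  76  70  72  72  71  75  68  67  63  58  80 113 131 153 171
177 175 178 178 177 177 183  61  21  72  71  75  75  69  72  69  61  67  93 110 136 170 170 177 167
176 177 176 178 179 178 184  63  19  74  71  66  71  65  62  82 111 123 152 169 169 172 157 128 106
178 177 178 178 175 179 181  63  17  80  69  71  66  89 113 136 170 172 173 169 141 123 107  53  39
174 178 178 178 179 181 182  64
[... 568 characters left out ...]

177 179 177 180 186 133 152  59  13  59  81  76  76  75  79  77  80  80  81  86  82  84  76  68  52
177 179 176 178 181 185 186  78   4  67  82  73  76  74  72  77  83  80  79  83  89  85  85  88  54
179 176 177 179 179 179 181  72  17  54  77  75  76  66  75  78  83  78  78  86  83  87  90  76  62
176 176 177 179 175 176 182 107  27  59  78  74  70  68  74  76  80  81  82  81  86  86  82  65  66
177 180 178 177 177 178 179 153  20  51  79  70  73  76  74  75  81  79  82  87  84  85  84  66  57
0.1 [[0.655, 0.364, 0.1], [0.731, 0.23, 0.1], [0.829, 0.098, 0.1]]
0.2 [[0.626, 0.323, 0.2], [0.697, 0.2, 0.2], [0.787, 0.079, 0.2]]
0.3 [[0.598, 0.283, 0.3], [0.663, 0.171, 0.3], [0.744, 0.06, 0.3]]
```

Emit:
{"name": "drive_tool", "arguments": {"increments": [[0, 0, -0.03, 0, 0, 0], [0, 0, -0.1, 0, 0, 0], [0, 0, -0.17, 0, 0, 0], [0, 0, -0.24, 0, 0, 0], [0, 0, -0.31, 0, 0, 0]]}}

```text
time: 10.5
ee_pos: [0.5392, -0.261, 0.1797]
eef_rot: [0.942, 0.335, -0.0, -0.0]
ft_force: [0.3, -0.6, -2.8]
width: 0.0255
grip_force: 30.0
```

Emit:
{"name": "drive_tool", "arguments": {"increments": [[0, 0, -0.1, 0, 0, 0], [0, 0, -0.2, 0, 0, 0], [0, 0, -0.3, 0, 0, 0], [0, 0, -0.4, 0, 0, 0], [0, 0, -0.5, 0, 0, 0]]}}

```text
time: 10.92
ee_pos: [0.5389, -0.2609, 0.3303]
eef_rot: [0.942, 0.335, 0.0, 0.0]
ft_force: [0.3, -0.7, -3.3]
width: 0.0257
grip_force: 30.0
```

Run:
```python
from h import *
t=get_calibration("top"); c=get_calibration("side")
for z in (.05,.1,.15,.2,.25,.3,.35): print(z,[ (plane(t,uv,z)[0][:2].round(3).tolist(),proj(c,plane(t,uv,z)).round(0)[0].tolist()) for uv in [(108,193),(165,162),(190,147)]])
im=cv2.imread("pics/side0.png"); o=cv2.resize(im[150:370,90:250],(582,800)) 
s=im[150:400,90:290]; t0=cv2.imread("pics/top0.png")[10:210,30:290]
o=np.zeros((600,800,3),np.uint8); o[:500,:400]=cv2.resize(s,(400,500),interpolation=2); o[:308,400:]=cv2.resize(t0,(400,308),interpolation=2); cv2.imwrite("pics/m5.png",o)
# bottom dark/white transition per row in side view, right edge of monitor frame
for v in range(160,345,12): print(v,[tuple(im[v,u]) and int(im[v,u].max()) for u in range(100,190,6)])
```

```text
0.05 [([0.669, 0.384], [68.0, 389.0]), ([0.757, 0.245], [114.0, 328.0]), ([0.8, 0.183], [129.0, 306.0])]
0.1 [([0.655, 0.364], [78.0, 360.0]), ([0.739, 0.23], [122.0, 305.0]), ([0.781, 0.171], [136.0, 284.0])]
0.15 [([0.641, 0.344], [89.0, 330.0]), ([0.722, 0.215], [131.0, 280.0]), ([0.762, 0.158], [144.0, 262.0])]
0.2 [([0.626, 0.323], [101.0, 299.0]), ([0.704, 0.201], [139.0, 254.0]), ([0.742, 0.146], [152.0, 238.0])]
0.25 [([0.612, 0.303], [112.0, 266.0]), ([0.687, 0.186], [149.0, 228.0]), ([0.723, 0.134], [160.0, 214.0])]
0.3 [([0.598, 0.283], [125.0, 232.0]), ([0.669, 0.171], [158.0, 200.0]), ([0.704, 0.121], [169.0, 188.0])]
0.35 [([0.584, 0.263], [137.0, 197.0]), ([0.652, 0.156], [168.0, 170.0]), ([0.685, 0.109], [178.0, 160.0])]
160 [104, 104, 104, 105, 105, 105, 105, 105, 105, 106, 105, 104, 100, 104, 106]
172 [104, 105, 105, 105, 104, 105, 104, 105, 106, 95, 34, 105, 104, 104, 103]
184 [104, 104, 105, 105, 106, 103, 123, 171, 126, 126, 57, 104, 105, 103, 105]
196 [104, 105, 96, 104, 109, 225, 225, 207, 130, 130, 131, 28, 105, 104, 105]
208 [117, 114, 132, 113, 111, 224, 225, 218, 189, 134, 135, 66, 105, 106, 105]
220 [224, 109, 114, 111, 123, 225, 225, 224, 210, 137, 138, 139, 26, 105, 105]
232 [224, 224, 226, 228, 222, 225, 219, 209, 201, 145, 115, 59, 18, 104, 107]
244 [224, 224, 225, 224, 217, 211, 201, 162, 139, 87, 16, 23, 104, 121, 232]
256 [219, 225, 218, 209, 203, 178, 140, 93, 32, 16, 100, 217, 243, 221, 233]
268 [208, 213, 204, 187, 140, 108, 61, 18, 18, 200, 219, 245, 230, 216, 230]
280 [199, 220, 145, 134, 87, 19, 16, 30, 246, 238, 232, 233, 240, 239, 240]
292 [140, 140, 91, 33, 18, 18, 234, 229, 106, 44, 108, 234, 240, 239, 240]
304 [98, 69, 19, 19, 17, 48, 46, 49, 50, 48, 47, 53, 240, 239, 239]
316 [19, 18, 14, 21, 21, 49, 49, 49, 49, 49, 51, 51, 49, 240, 239]
328 [16, 15, 21, 49, 50, 49, 48, 44, 48, 49, 52, 52, 197, 239, 240]
340 [51, 49, 51, 52, 45, 48, 48, 52, 47, 46, 137, 55, 25, 28, 95]
```

Run:
```python
from h import *
print(tool())
plan([(.536,-.0,.335,-.35),(.533,.256,.335,.19)],step=.03)
```

```text
(array([ 0.53889948, -0.26089604,  0.33032551]), np.float64(-0.8873042866370928))
[[0.06, -0.076, -0.002, 0.0, 0.0, -0.076], [0.12, -0.151, -0.003, 0.0, 0.0, -0.152], [0.181, -0.227, -0.005, 0.0, 0.0, -0.228], [0.241, -0.302, -0.007, 0.0, 0.0, -0.304], [0.301, -0.378, -0.009, 0.0, 0.0, -0.38]]
[[0.08, -0.055, -0.002, 0.0, 0.0, -0.076], [0.16, -0.109, -0.003, 0.0, 0.0, -0.152], [0.239, -0.164, -0.005, 0.0, 0.0, -0.228], [0.319, -0.218, -0.007, 0.0, 0.0, -0.304], [0.397, -0.272, -0.007, 0.0, 0.0, -0.38]]
[[0.091, -0.028, 0.0, 0.0, 0.0, -0.076], [0.181, -0.056, 0.0, 0.0, 0.0, -0.153], [0.272, -0.085, 0.0, 0.0, 0.0, -0.229], [0.362, -0.113, 0.0, 0.0, 0.0, -0.306], [0.453, -0.141, 0.0, 0.0, 0.0, -0.382]]
[[0.095, 0.0, 0.0, 0.0, 0.0, -0.076], [0.19, 0.0, 0.0, 0.0, 0.0, -0.153], [0.284, 0.0, 0.0, 0.0, 0.0, -0.229], [0.284, 0.0, 0.0, 0.0, 0.0, -0.229], [0.284, 0.0, 0.0, 0.0, 0.0, -0.229]]
```

Emit:
{"name": "drive_tool", "arguments": {"increments": [[0.06, -0.076, -0.002, 0, 0, -0.076], [0.12, -0.151, -0.003, 0, 0, -0.152], [0.181, -0.227, -0.005, 0, 0, -0.228], [0.241, -0.302, -0.007, 0, 0, -0.304], [0.301, -0.378, -0.009, 0, 0, -0.38]]}}

```text
time: 11.33
ee_pos: [0.5373, -0.1149, 0.3315]
eef_rot: [0.881, 0.473, 0.0, 0.0]
ft_force: [1.3, -0.4, -3.4]
width: 0.0256
grip_force: 30.0
```

Emit:
{"name": "drive_tool", "arguments": {"increments": [[0.08, -0.055, -0.002, 0, 0, -0.076], [0.16, -0.109, -0.003, 0, 0, -0.152], [0.239, -0.164, -0.005, 0, 0, -0.228], [0.319, -0.218, -0.007, 0, 0, -0.304], [0.397, -0.272, -0.007, 0, 0, -0.38]]}}

```text
time: 11.75
ee_pos: [0.5356, 0.0295, 0.3337]
eef_rot: [0.801, 0.598, 0.0, 0.0]
ft_force: [0.6, 0.3, -2.5]
width: 0.0253
grip_force: 30.0
```

Emit:
{"name": "drive_tool", "arguments": {"increments": [[0.091, -0.028, 0, 0, 0, -0.076], [0.181, -0.056, 0, 0, 0, -0.153], [0.272, -0.085, 0, 0, 0, -0.229], [0.362, -0.113, 0, 0, 0, -0.306], [0.453, -0.141, 0, 0, 0, -0.382]]}}

```text
time: 12.17
ee_pos: [0.5342, 0.1728, 0.3333]
eef_rot: [0.702, 0.712, 0.0, -0.0]
ft_force: [1.5, 0.0, -2.6]
width: 0.0254
grip_force: 30.0
```

Emit:
{"name": "drive_tool", "arguments": {"increments": [[0.095, 0, 0, 0, 0, -0.076], [0.19, 0, 0, 0, 0, -0.153], [0.26, 0, 0, 0, 0, -0.229], [0.284, 0, 0, 0, 0, -0.229], [0.284, 0, 0, 0, 0, -0.229]]}}

```text
time: 12.58
ee_pos: [0.5328, 0.2593, 0.3321]
eef_rot: [0.635, 0.772, -0.001, -0.0]
ft_force: [-0.1, -0.3, -2.6]
width: 0.0258
grip_force: 30.0
```

Run:
```python
from h import *
p,s=tool(); print(p,s,read_state()["joint_positions"])
plan([(.533,.256,.173,.19)],step=.025)
print(); d=np.array([-.188,.982]); q=np.array([.561,.111])+.09*d
plan([(*q,.173,.19)],p=np.array([.533,.256,.173]),psi=.19,step=.0125)
```

```text
[0.53281733 0.25930564 0.33213643] 0.1944901850686923 [-0.86673463  0.23241902  0.42311658  1.32100659 -0.09489502  1.6091554
 -0.26276653]
[[-0.002, 0.0, 0.076, 0.0, 0.0, 0.001], [-0.003, 0.0, 0.152, 0.0, 0.0, 0.002], [-0.005, -0.001, 0.227, 0.0, 0.0, 0.002], [-0.006, -0.001, 0.303, 0.0, 0.0, 0.003], [-0.008, -0.001, 0.379, 0.0, 0.0, 0.004]]
[[-0.002, 0.0, 0.076, 0.0, 0.0, 0.001], [-0.003, 0.0, 0.152, 0.0, 0.0, 0.002], [-0.003, 0.0, 0.152, 0.0, 0.0, 0.002], [-0.003, 0.0, 0.152, 0.0, 0.0, 0.002], [-0.003, 0.0, 0.152, 0.0, 0.0, 0.002]]

[[-0.038, 0.0, 0.0, 0.0, 0.0, 0.0], [-0.077, 0.0, 0.0, 0.0, 0.0, 0.0], [-0.115, 0.0, 0.0, 0.0, 0.0, 0.0], [-0.154, 0.0, 0.0, 0.0, 0.0, 0.0], [-0.192, 0.001, 0.0, 0.0, 0.0, 0.0]]
```

Emit:
{"name": "drive_tool", "arguments": {"increments": [[0, 0, 0.076, 0, 0, 0], [0, 0, 0.152, 0, 0, 0], [0, 0, 0.227, 0, 0, 0], [0, 0, 0.303, 0, 0, 0], [-0.005, 0, 0.379, 0, 0, 0]]}}

```text
time: 13.0
ee_pos: [0.5341, 0.2534, 0.2186]
eef_rot: [0.638, 0.77, 0.0, 0.0]
ft_force: [-0.0, 0.0, -2.8]
width: 0.0258
grip_force: 30.0
```

Emit:
{"name": "drive_tool", "arguments": {"increments": [[-0.002, 0, 0.076, 0, 0, 0], [-0.003, 0, 0.151, 0, 0, 0], [-0.003, 0, 0.151, 0, 0, 0], [-0.003, 0, 0.151, 0, 0, 0], [-0.003, 0, 0.151, 0, 0, 0]]}}

```text
time: 13.42
ee_pos: [0.5349, 0.2533, 0.1758]
eef_rot: [0.637, 0.771, 0.001, 0.0]
ft_force: [0.6, -0.4, -2.6]
width: 0.0259
grip_force: 30.0
```

Emit:
{"name": "drive_tool", "arguments": {"increments": [[-0.038, 0, 0, 0, 0, 0], [-0.077, 0, 0, 0, 0, 0], [-0.115, 0, 0, 0, 0, 0], [-0.154, 0, 0, 0, 0, 0], [-0.192, 0, 0, 0, 0, 0]]}}

```text
time: 13.83
ee_pos: [0.5453, 0.1951, 0.1745]
eef_rot: [0.637, 0.771, 0.0, 0.0]
ft_force: [0.5, -0.2, -3.0]
width: 0.0257
grip_force: 30.0
```

Emit:
{"name": "drive_tool", "arguments": {"increments": [[0, 0, 0, 0, 0, 0], [0, 0, 0, 0, 0, 0], [0, 0, 0, 0, 0, 0], [0, 0, 0, 0, 0, 0], [0, 0, 0, 0, 0, 0]]}}

```text
time: 14.25
ee_pos: [0.5445, 0.1979, 0.1739]
eef_rot: [0.636, 0.771, -0.0, -0.0]
ft_force: [-0.7, -0.1, -2.6]
width: 0.0256
grip_force: 30.0
```

Run:
```python
from h import *
p,s=tool(); print(p,s,read_state()["ft_force"])
a=camera("wrist"); b=camera("side"); c=get_calibration("side"); w=get_calibration("wrist")
cv2.imwrite("pics/w6.png",a); cv2.imwrite("pics/s6.png",b)
P=np.array([.561,.111]); d=np.array([np.cos(1.76),np.sin(1.76)])
for n,q in [("tip",np.r_[P+.112*d,.18]),("saddle",np.r_[P+.09*d,.154]),("bar",p+[0,0,.022]),("tabtop",p+[0,0,.062])]: print(n,proj(w,q).round(0)[0],proj(c,q).round(0)[0])
o=np.zeros((600,800,3),np.uint8); o[:600,:480]=cv2.resize(b[220:370,130:250],(480,600),interpolation=2); o[:240,480:]=cv2.resize(a,(320,240)); cv2.imwrite("pics/m6.png",o)
```

```text
[0.54453436 0.19791531 0.17391548] 0.19117628449970434 [-0.73845578 -0.09350137 -2.56158458]
tip [315. 233.] [196. 299.]
saddle [316. 257.] [206. 306.]
bar [316. 287.] [204. 283.]
tabtop [315. 327.] [201. 260.]
```

Emit:
{"name": "drive_tool", "arguments": {"increments": [[0.003, 0, 0.03, 0, 0, 0], [0.005, 0, 0.06, 0, 0, 0], [0.005, 0, 0.09, 0, 0, 0], [0.005, 0, 0.11, 0, 0, 0], [0.005, 0, 0.12, 0, 0, 0]]}}

```text
time: 14.77
ee_pos: [0.5437, 0.1983, 0.1363]
eef_rot: [0.637, 0.771, -0.001, -0.0]
ft_force: [0.2, 0.2, -2.6]
width: 0.0258
grip_force: 30.0
```

Emit:
{"name": "drive_tool", "arguments": {"increments": [[0, 0, 0.005, 0, 0, 0], [0, 0, 0.01, 0, 0, 0], [0, 0, 0.013, 0, 0, 0], [0, 0, 0.013, 0, 0, 0], [0, 0, 0.013, 0, 0, 0]]}}

```text
time: 15.18
ee_pos: [0.5447, 0.1986, 0.1344]
eef_rot: [0.637, 0.771, 0.0, 0.0]
ft_force: [-0.1, 0.5, -2.5]
width: 0.0253
grip_force: 30.0
```

Run:
```python
from h import *
p,s=tool(); print(p,s,read_state()["ft_force"])
a=camera("wrist"); b=camera("side"); c=get_calibration("side"); w=get_calibration("wrist")
P=np.array([.561,.111]); d=np.array([np.cos(1.76),np.sin(1.76)])
for n,q in [("tip",np.r_[P+.112*d,.18]),("saddle",np.r_[P+.09*d,.154]),("bar",p+[0,0,.022]),("tabtop",p+[0,0,.062])]: print(n,proj(w,q).round(0)[0],proj(c,q).round(0)[0])
o=np.zeros((600,800,3),np.uint8); o[:600,:480]=cv2.resize(b[220:370,130:250],(480,600),interpolation=2); o[:360,480:]=cv2.resize(a[100:400,183:450],(320,360)); cv2.imwrite("pics/m7.png",o)
```

```text
[0.54471866 0.19855716 0.13444681] 0.18983069160083527 [-0.12161568  0.49432639 -2.50242845]
tip [314. 259.] [196. 299.]
saddle [315. 284.] [206. 306.]
bar [316. 287.] [206. 304.]
tabtop [315. 328.] [203. 282.]
```

View pics/m7.png

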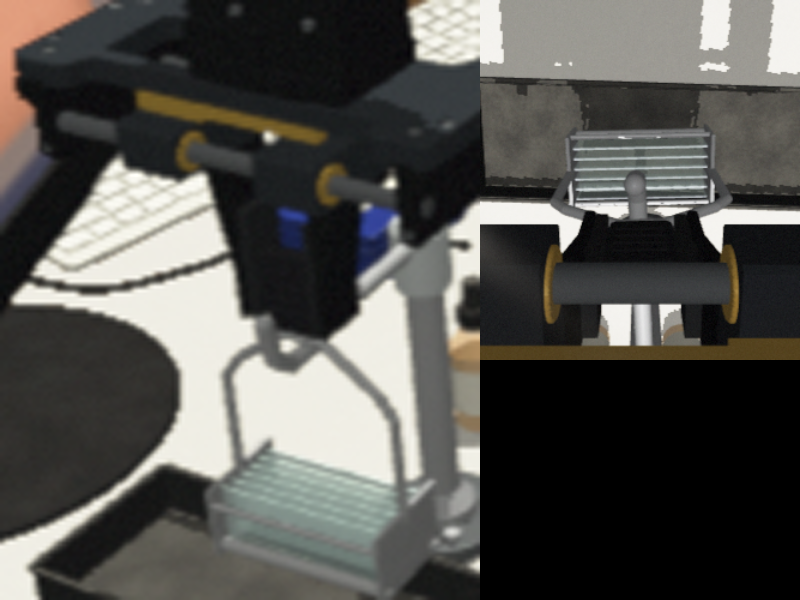

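The rack is level, with the hook passing centrally through its bail (tip at about (196,302) in the side view) and the bar just above the dip. I'll lower it slowly until the force shows contact.

Emit:
{"name": "drive_tool", "arguments": {"increments": [[0, 0, 0.002, 0, 0, 0], [0, 0, 0.004, 0, 0, 0], [0, 0, 0.006, 0, 0, 0], [0, 0, 0.007, 0, 0, 0], [0, 0, 0.007, 0, 0, 0]]}}

```text
time: 15.7
ee_pos: [0.5456, 0.1989, 0.1335]
eef_rot: [0.637, 0.771, 0.001, 0.001]
ft_force: [0.4, -0.2, 5.9]
width: 0.0256
grip_force: 30.0
```

Emit:
{"name": "drive_tool", "arguments": {"increments": [[0, 0, 0.002, 0, 0, 0], [0, 0, 0.004, 0, 0, 0], [0, 0, 0.006, 0, 0, 0], [0, 0, 0.007, 0, 0, 0], [0, 0, 0.007, 0, 0, 0]]}}

```text
time: 16.12
ee_pos: [0.5469, 0.1993, 0.1331]
eef_rot: [0.637, 0.771, 0.003, 0.001]
ft_force: [-1.3, -0.7, 16.1]
width: 0.0255
grip_force: 30.0
```

Emit:
{"name": "drive_tool", "arguments": {"increments": [[0, 0, -0.004, 0, 0, 0], [0, 0, -0.008, 0, 0, 0], [0, 0, -0.01, 0, 0, 0], [0, 0, -0.01, 0, 0, 0], [0, 0, -0.01, 0, 0, 0]]}}

```text
time: 16.53
ee_pos: [0.5451, 0.1987, 0.1336]
eef_rot: [0.637, 0.771, 0.001, 0.0]
ft_force: [0.8, 0.5, 5.9]
width: 0.0257
grip_force: 30.0
```

Nearly unloaded (about 8 N on the hook). I'll raise another 2 mm and open.

Emit:
{"name": "drive_tool", "arguments": {"increments": [[0, 0, -0.003, 0, 0, 0], [0, 0, -0.005, 0, 0, 0], [0, 0, -0.006, 0, 0, 0], [0, 0, -0.006, 0, 0, 0], [0, 0, -0.006, 0, 0, 0]]}}

```text
time: 16.95
ee_pos: [0.5441, 0.1984, 0.1342]
eef_rot: [0.637, 0.771, -0.0, -0.0]
ft_force: [0.0, 0.3, -2.6]
width: 0.025
grip_force: 30.0
```

Emit:
{"name": "drive_tool", "arguments": {"increments": [[0, 0, 0, 0, 0, 0], [0, 0, 0, 0, 0, 0], [0, 0, 0, 0, 0, 0], [0, 0, 0, 0, 0, 0], [0, 0, 0, 0, 0, 0]], "claw": 0.4}}

```text
time: 17.37
ee_pos: [0.5446, 0.1986, 0.1348]
eef_rot: [0.637, 0.771, 0.0, -0.0]
ft_force: [-0.2, 0.1, -0.1]
width: 0.049
grip_force: 0.0
```

Emit:
{"name": "drive_tool", "arguments": {"increments": [[0, 0, 0, 0, 0, 0], [0, 0, 0, 0, 0, 0], [0, 0, 0, 0, 0, 0], [0, 0, 0, 0, 0, 0], [0, 0, 0, 0, 0, 0]], "claw": 0}}

```text
time: 17.78
ee_pos: [0.5445, 0.1985, 0.1347]
eef_rot: [0.637, 0.771, 0.0, -0.0]
ft_force: [0.6, 0.5, 1.3]
width: 0.0782
grip_force: 0.0
```

Emit:
{"name": "drive_tool", "arguments": {"increments": [[0, 0, 0, 0, 0, 0], [0, 0, 0, 0, 0, 0], [0, 0, 0, 0, 0, 0], [0, 0, 0, 0, 0, 0], [0, 0, 0, 0, 0, 0]]}}

```text
time: 18.2
ee_pos: [0.5445, 0.1985, 0.1347]
eef_rot: [0.637, 0.771, 0.0, -0.0]
ft_force: [0.7, -0.1, -0.2]
width: 0.0867
grip_force: 0.0
```

Emit:
{"name": "drive_tool", "arguments": {"increments": [[0, 0, -0.05, 0, 0, 0], [0, 0, -0.12, 0, 0, 0], [0, 0, -0.2, 0, 0, 0], [0, 0, -0.28, 0, 0, 0], [0, 0, -0.36, 0, 0, 0]]}}

```text
time: 18.62
ee_pos: [0.5444, 0.1984, 0.2439]
eef_rot: [0.637, 0.771, -0.0, -0.0]
ft_force: [0.9, -0.8, 0.2]
width: 0.0872
grip_force: 0.0
```

Run:
```python
from h import *
import time
t0=read_state()["time"]; fr=[camera("side") for _ in range(12)]; st=read_state(); print(t0,st["time"],st["ft_force"],st["ee_pos"])
cv2.imwrite("pics/s8.png",fr[-1]); b0=cv2.imread("pics/m7.png")
roi=(slice(285,375),slice(175,245))
print("motion",[float(np.abs(f[roi].astype(int)-fr[-1][roi]).mean().round(2)) for f in fr])
c=get_calibration("side"); f=fr[-1]
# black tab in side view
m=np.zeros(f.shape[:2],np.uint8); m[255:320,180:235]=(f.max(2)[255:320,180:235]<45); n,l,s,ce=cv2.connectedComponentsWithStats(m); print([ (s[i].tolist(),ce[i].round(1).tolist()) for i in range(1,n) if s[i,4]>20])
P=np.array([.561,.111]); d=np.array([np.cos(1.76),np.sin(1.76)]); S=P+.09*d
print("expected tab centre",proj(c,np.r_[S,.1565+.021]).round(1),"tab top/bot",proj(c,[np.r_[S,.1965],np.r_[S,.1585]]).round(1).tolist())
a=camera("wrist"); w=get_calibration("wrist"); cv2.imwrite("pics/w8.png",a)
m=(a.max(2)<50).astype(np.uint8); q=proj(w,np.r_[S,.1965])[0]; print("wrist tabtop expected",q.round(0))
u,v=q.astype(int); mm=np.zeros_like(m); mm[max(v-40,0):v+30,u-40:u+40]=m[max(v-40,0):v+30,u-40:u+40]; n,l,s,ce=cv2.connectedComponentsWithStats(mm); print([ (s[i].tolist(),ce[i].round(1).tolist()) for i in range(1,n) if s[i,4]>30])
```

```text
18.6167 19.2167 [-0.13981288 -0.30758569  0.66685393] [0.54436238 0.1984682  0.24230266]
motion [0.68, 0.7, 0.7, 0.71, 0.69, 0.68, 0.67, 0.67, 0.65, 0.65, 0.64, 0.0]
[([196, 282, 16, 23, 257], [203.8, 292.7])]
expected tab centre [[204.6 293.2]] tab top/bot [[203.4, 282.8], [205.8, 303.4]]
wrist tabtop expected [316. 246.]
[([299, 228, 56, 23, 820], [319.7, 238.3])]
```

The tab is at (203.8,292.7), within 1 px of the expected hanging position. Motion between frames is noise only, and the gripper is clear and unloaded.

```bash
python3 -c "
from bench import *
print(close_job())"
```

```text
the job is handed in; nothing more can be done
None
```

I turned the hook across the tray (within about 2° by the cameras) and hung the rack by its bail in the dip. It was let go and still in the last side images, and the job was handed in at about 19 s of the 61 s; no verdict came back.

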